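Slide a freshly edge-painted leather box into the free drying lane and start its blower

TASK

The edge paint along the two long bottom edges of the tan leather box is still wet. With your fingertips against its dry leather, push the box along the bench and straight down the free drying lane, easing it home against the rubber bumper without it ever touching a guide rail, then press the green start button on that lane's blower and come away. Do not touch the wet strips, do not grip, lift or tip the box, and leave the other station, the box drying in it and everything else on the bench alone.

Things in the scene. Friction and masses are not known exactly. Their poses are not given: they have to be found in the camera images.
- box: Box to dry: closed tan leather, 110 mm long (its y axis), 60 mm high, 0.3 to 0.65 kg, origin at the centre of its underside, z up, either end may lead. Short ends (faces at y = +-55 mm, 68 mm wide) and top are dry. It slides on the bench (friction about 0.6) and stays where it is left. It starts in front of the busy lane, turned up to 0.35 rad, free to reach all round.
- panel_a: Dry leather panel of the box's long side at box x = -38 mm, 22 to 59 mm above the bench. It is part of the box and its origin is the box's origin.
- panel_b: Dry leather panel of the box's long side at box x = +38 mm, 22 to 59 mm above the bench. It is part of the box and its origin is the box's origin.
- wet_a: Wet blue-black edge-paint strip along the bottom of the box's long side at box x = -40 mm (its outer face), from 3 to 20 mm above the bench, y = -52 to +52 mm. It makes the box 80 mm wide at the bottom. Part of the box; its origin is the box's origin.
- wet_b: As wet_a, on the side at box x = +40 mm.
- lane_free: The free drying station: lane empty, lamp dark, 116 mm wide, fixed to the bench; it and the busy one swap places between runs. Origin at bench height. y runs down the lane from mouth to blower, roughly world +y; x is across it, roughly away from the robot. The lane has no floor: the box slides on the bench. Rails 20 mm high with inner faces at x = +-48 mm leave the 80 mm box 8 mm a side.
- rail_free_near: Guide rail of the free lane at lane x = -50 mm: aluminium, 4 mm thick, 20 mm high with a small outward foot, from y = -145 mm (mouth) to +35 mm. Origin at the middle of its underside.
- rail_free_far: The same at lane x = +50 mm.
- mouth_free (a point): Middle of the free lane's mouth, at bench height (lane y = -145 mm, x = 0).
- bumper_free (a point): Middle of the face of the free lane's fixed rubber bumper bar, 36 mm above the bench (lane y = +15 mm); the bar spans the lane from 23 to 49 mm above the bench. Home is the box's end against it: box origin at lane y = -40 mm, x = 0, its rear end then 50 mm inside the mouth.
- start_free (a joint): Free station's green start button, 26 mm across, in a black collar on the top of the blower: 0 up, 0.006 m fully down; pressed from above, it counts from 0.004. It springs back; fully down takes 5 N.
- start_free_top (a point): Centre of the top of that button when up, 148 mm above the bench, at lane x = 0, y = +80 mm. The green-grey blower cabinet under it is 108 mm wide, lane y = 42 to 150 mm, its top 128 mm above the bench.
- lane_busy: The busy station, of the same build and frame, blower lamp lit green, the dark box in its lane; it stands beside the free one, about 150 mm nearer to or farther from the robot.
- start_busy (a joint): The busy station's green button, as start_free. Not to be pressed.
- drying_box: Dark brown leather box of the same size standing home in the busy lane. Origin at the centre of its underside. Leave it.
- ink_jar: Closed dark jar of edge paint, 54 mm across, 62 mm high, loose on the bench. Origin at the centre of its underside. Leave it.
- polish_tin: Red polish tin, 82 mm across, 28 mm high, loose. Origin at the centre of its underside. Leave it.
- hammer: Hammer lying on the bench, loose. Leave it.
- brush: Wooden shoe brush, 150 x 48 x 44 mm, lying on its bristles, loose. Leave it.
- pincers: Steel pincers with orange handles lying flat, about 190 mm long, loose. Leave it.
- spool: White thread spool standing upright, 48 mm across, 62 mm high, loose. Leave it.
- leather_tub: Open reddish leather tub, 85 mm square, 90 mm high, loose. Leave it.
Not all that is in view belongs to the job. Several things have the shape of the box; the one meant has the colours described above.

How it is judged:
By the outcome, as a careful person would: the job done as asked, in the order asked, and still so for the second after the job is handed in, with the robot touching nothing.
It also fails if it takes over 58 s, if anything falls off the work surface, if the arm or the gripper's body presses on something with over 40 N, if the wrist force passes 120 N, or if a joint passes its speed limit or range.

ROBOT

A 7-joint arm with a two-finger parallel gripper is mounted at the origin on the work surface. World frame = base frame: x ahead of the robot, y to its left, z up, the work surface at z = 0. Lengths are in m, angles in rad, forces in N, time in s.
With the tool pointing down it reaches from about 0.4 to 0.85 m from the base axis. Payload 4.4 kg.
Tool frame: the origin (TCP) lies at the very end of the fingers, on their centre line; the grasp point (between the pads) lies 19 mm behind it (r.grip_depth is the distance from the TCP to the grasp point, in m); z points along the fingers, y is the direction in which the jaws open and shut (so a half turn about z gives the same grasp; the last joint's range is limited). The gripper opens to 94 mm and grips with 3 to 60 N. Pads are 16 mm wide; open, the fingers measure 119 mm over their backs; the gripper's body (75 mm by 177 mm) begins 78 mm behind the grasp point.
Start: joints at [-1.404, 0.628, 0.038, 1.517, -0.027, 0.996, -0.02], TCP at [0.15, 0.632, 0.205] pointing down, gripper open.
Joint ranges: [-3.06, 3.06], [-0.37, 2.12], [-1.25, 1.32], [0.18, 2.47], [-1.1, 4.24], [0.23, 1.98], [-2.94, 2.94]. Speed limits (rad/s): [2.57, 2.57, 3.14, 3.14, 3.14, 3.14, 3.14].

INTERFACE

Orientations are given as a unit quaternion [x, y, z, w].
In Python, from cell import r, vision, job gives the robot as it stands.
- The arm moves only by the shell command python3 -m inch 'ROWS'. ROWS is JSON, a list of rows, each an object of numbers: "rx", "ry", "rz": the turn, a rotation vector about the tool's x, y, z in degrees; "dx", "dy", "dz": the shift along the tool's x, y, z in mm; "fingers": the closure, from 0 (fully open) to 1 (shut). A call has exactly 8 rows; each row shifts and turns the pose as measured when the row begins, along the tool's axes as they then stand; what a row does not reach is not made up. A row lasts 1/12 s, in which the tool goes at most 41.7 mm and 7.16 degrees, less where a joint would pass 70% of its speed; a pose out of reach is approached as far as the arm can. A call with a gripper value outside its range is refused whole. The fingers move at their own pace and stop on an object; the grip force is fixed at half the most. Time passes only in rows, so rows that do not move let the fingers close, or fill a call up. It gives the time, the measured TCP pose, the force and the opening at its end, in the units of the state.
- r.state(): the state, without advancing time (a new reading comes with each control period).
- vision.camera(name): name is "scene" or "top" or "wrist"; returns a dict with "color" (384x512x3 uint8, blue, green, red), "fx", "fy", "cx", "cy" (pixels), "extrinsics" (4x4, takes a point from camera to world coordinates); the wrist camera has in their place "hand_eye" (4x4, takes a point from camera to tool coordinates, whose origin is the TCP and whose axes are the flange's). Camera axes: x right, y up, looking along -z (the intrinsics and any distortion apply to the point x, -y, -z); pixel columns grow to the right and rows downward; lengths in m; the calibration is good to about 2 mm. A picture is of the moment at which its call begins: read the wrist's pose just before it. There is no depth.
- job.job_done(): hands the job in, once; it reports no verdict.
The state is a dict: "time": time; "joint_positions": joint angles; "joint_vel": joint speeds; "joint_efforts": joint torques, N m; "eef_pos": TCP position; "eef_rot": TCP orientation; "wrist_force": force on the tool from outside, world axes, zero at the start; "ft_torque": the same for the moment, N m; "grip_width": finger opening in m.
Only numpy, scipy, OpenCV 4.12 (cv2) and the standard library are available. Lean on these libraries where they do the work, as an engineer would, in place of code of your own. Each camera call takes 0.05 s, during which the arm holds its last target. There are 200 camera calls.

## Working session

There is one attempt and no reset: what is moved stays moved. The work goes in short steps, Python scripts to look and compute and a shell command to move; the robot and the scene stay as the last step left them, time stands still between calls to the robot, and variables do not carry over. Pictures are saved under pics/ and viewed, about 8 in all and at most 12, crops included, and the job is handed in when it is done.

```bash
ls; mkdir -p pics; python3 - <<'E'
from cell import r,vision
import cv2,numpy as np,json
print(r.state())
for n in("scene","top"):
    c=vision.camera(n); cv2.imwrite(f"pics/{n}0.png",c["color"]); print(n,c["fx"],c["fy"],c["cx"],c["cy"],np.round(c["extrinsics"],4).tolist(),[k for k in c])
E
```

```text
pics
{'time': 0.0, 'joint_positions': array([-1.4037923 ,  0.62935604,  0.0384652 ,  1.51836125, -0.02700331,
        0.99631806, -0.01999478]), 'joint_vel': array([ 0.00122343,  0.00013767,  0.00011644,  0.00132253, -0.00117722,
       -0.00110421, -0.00130316]), 'joint_efforts': array([ 3.81570399e-04, -5.49727428e+01,  1.14367537e+00, -1.86633164e+01,
       -5.21393912e-02,  2.37806363e-02,  1.56711917e-04]), 'eef_pos': array([0.14978792, 0.63180802, 0.20455031]), 'eef_rot': array([ 1.16146838e-01,  9.93231588e-01, -9.57461352e-04, -9.34217243e-05]), 'wrist_force': array([ 0.25113314, -0.28774221,  0.26830659]), 'ft_torque': array([-0.04083192,  0.02192579, -0.00426465]), 'grip_width': 0.09427154236238156}
scene 393.59593580115217 393.59593580115217 257.63053261465694 191.55129293549234 [[0.5548, -0.5944, 0.5822, 1.2994], [0.832, 0.4001, -0.3844, -0.5742], [-0.0045, 0.6976, 0.7164, 1.0436], [0.0, 0.0, 0.0, 1.0]] ['color', 'fx', 'fy', 'cx', 'cy', 'extrinsics']
top 416.2454552570473 416.2454552570473 250.86186832688713 198.541782956553 [[0.0274, 0.9932, -0.1129, 0.3941], [-0.9995, 0.0289, 0.0118, -0.0725], [0.015, 0.1125, 0.9935, 1.4917], [0.0, 0.0, 0.0, 1.0]] ['color', 'fx', 'fy', 'cx', 'cy', 'extrinsics']
```

View pics/top0.png

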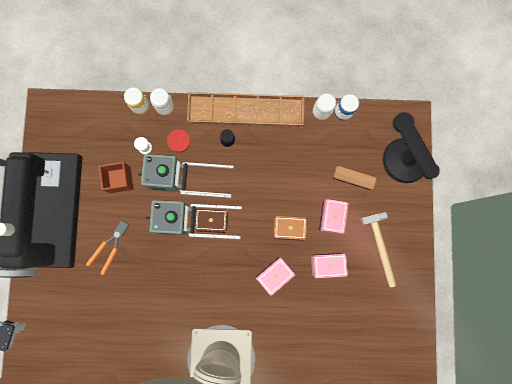

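View pics/scene0.png

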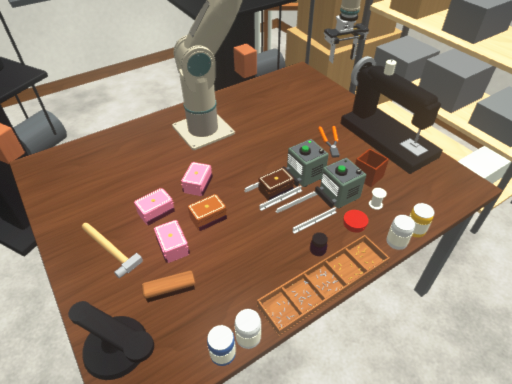

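Top view: the free station (empty lane) is the far one, with its button at about (162,170) and rails from (181,165)–(233,167) and (181,193)–(231,196). The busy one has its button at (171,217) and the dark box at (210,220).

These could be taken for the box: tan at (290,228), dark at (210,220), pink at (275,276), (330,266) and (334,216), and the brush at (355,177). By the description it is the tan one at (290,228).

```bash
cat > h.py <<'E'
import cv2,numpy as np
from cell import r,vision
from scipy.spatial.transform import Rotation as R
def cam(n):
    s=r.state(); c=vision.camera(n)
    if n=="wrist":
        T=np.eye(4);T[:3,:3]=R.from_quat(s["eef_rot"]).as_matrix();T[:3,3]=s["eef_pos"];c["extrinsics"]=T@c["hand_eye"]
    return c
def ray(c,px,z):
    px=np.atleast_2d(np.array(px,float)); E=c["extrinsics"]
    d=np.c_[(px[:,0]-c["cx"])/c["fx"],-(px[:,1]-c["cy"])/c["fy"],-np.ones(len(px))]@E[:3,:3].T
    return E[:3,3]+d*((z-E[2,3])/d[:,2])[:,None]
def proj(c,P):
    E=c["extrinsics"];q=(np.atleast_2d(P)-E[:3,3])@E[:3,:3]
    return np.c_[c["cx"]-c["fx"]*q[:,0]/q[:,2],c["cy"]+c["fy"]*q[:,1]/q[:,2]]
E
python3 - <<'E'
from h import *
c=cam("top");im=c["color"]
hsv=cv2.cvtColor(im,cv2.COLOR_BGR2HSV)
print("px",hsv[222,284],hsv[233,300],hsv[250,290],hsv[166,200],hsv[166,215])
print("btn",[ray(c,p,.148)[0].round(3) for p in((162,170),(171,217))])
print("rails far",ray(c,[(181,165),(233,167)],.02).round(3).tolist(),"near",ray(c,[(181,193),(231,196)],.02).round(3).tolist())
print("box",ray(c,[(275,217),(306,217),(306,240),(275,239)],.06).round(3).tolist())
w=cam("wrist");cv2.imwrite("pics/w0.png",w["color"]);print(w["fx"],w["cx"],w["cy"],np.round(w["hand_eye"],3).tolist())
a=cv2.resize(im[190:270,250:350],None,fx=5,fy=5,interpolation=cv2.INTER_CUBIC)
s=cam("scene")["color"];b=cv2.resize(s[170:250,160:240],None,fx=5,fy=5,interpolation=cv2.INTER_CUBIC)[:,:300]
cv2.imwrite("pics/crop0.png",np.hstack([a,b]))
E
```

```text
px [ 13 138 209] [ 14 138 209] [ 12 131 130] [ 13  84 130] [ 60   7 215]
btn [array([0.632, 0.204, 0.148]), array([0.479, 0.167, 0.148])]
rails far [[0.675, 0.164, 0.02], [0.673, -0.023, 0.02]] near [[0.574, 0.159, 0.02], [0.568, -0.019, 0.02]]
box [[0.495, -0.174, 0.06], [0.498, -0.281, 0.06], [0.419, -0.282, 0.06], [0.42, -0.176, 0.06]]
332.0836960139475 252.76583330350024 190.009681963194 [[-0.0, 0.969, 0.248, 0.073], [1.0, 0.0, -0.001, 0.001], [-0.001, 0.248, -0.969, -0.179], [0.0, 0.0, 0.0, 1.0]]
```

View pics/crop0.png

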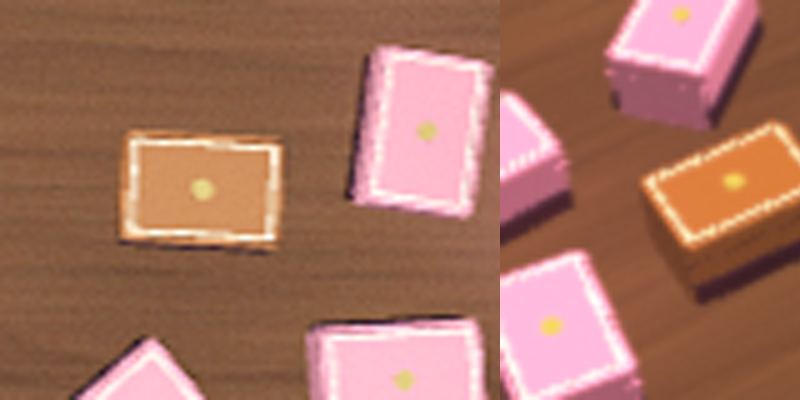

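The crop confirms the tan box with its dark lower strip at (290,228) in the top view. Everything near it is pink. I'll align the tool, rise, and move over the free lane for a wrist look.

```bash
python3 -m inch '[{"dz":-25,"rz":-3.35},{"dz":-25,"rz":-3.35},{"dz":-25,"rz":-3.35},{"dz":-25,"rz":-3.35},{"dy":-35,"dx":-5},{"dy":-35,"dx":-5},{"dy":-35,"dx":-5},{"dy":-35,"dx":-5}]'
```

```text
$[0]: bad value
```

```bash
python3 -m inch '[{"rx":0,"ry":0,"rz":-3.35,"dx":0,"dy":0,"dz":-25,"fingers":0},{"rx":0,"ry":0,"rz":-3.35,"dx":0,"dy":0,"dz":-25,"fingers":0},{"rx":0,"ry":0,"rz":-3.35,"dx":0,"dy":0,"dz":-25,"fingers":0},{"rx":0,"ry":0,"rz":-3.35,"dx":0,"dy":0,"dz":-25,"fingers":0},{"rx":0,"ry":0,"rz":0,"dx":-5,"dy":-35,"dz":0,"fingers":0},{"rx":0,"ry":0,"rz":0,"dx":-5,"dy":-35,"dz":0,"fingers":0},{"rx":0,"ry":0,"rz":0,"dx":-5,"dy":-35,"dz":0,"fingers":0},{"rx":0,"ry":0,"rz":0,"dx":-5,"dy":-35,"dz":0,"fingers":0}]'
```

```text
time: 0.92
eef_pos: [0.1691, 0.495, 0.3067]
eef_rot: [-0.01, 1.0, 0.001, -0.001]
wrist_force: [-0.2, -0.1, -0.1]
grip_width: 0.0941
```

```bash
python3 -m inch '[{"rx":0,"ry":0,"rz":0,"dx":-20,"dy":-36,"dz":0,"fingers":0},{"rx":0,"ry":0,"rz":0,"dx":-20,"dy":-36,"dz":0,"fingers":0},{"rx":0,"ry":0,"rz":0,"dx":-20,"dy":-36,"dz":0,"fingers":0},{"rx":0,"ry":0,"rz":0,"dx":-28,"dy":-28,"dz":0,"fingers":0},{"rx":0,"ry":0,"rz":0,"dx":-28,"dy":-28,"dz":0,"fingers":0},{"rx":0,"ry":0,"rz":0,"dx":-28,"dy":-28,"dz":0,"fingers":0},{"rx":0,"ry":0,"rz":0,"dx":-28,"dy":-28,"dz":0,"fingers":0},{"rx":0,"ry":0,"rz":0,"dx":-28,"dy":-28,"dz":0,"fingers":0}]'
python3 -m inch '[{"rx":0,"ry":0,"rz":0,"dx":-28,"dy":-28,"dz":0,"fingers":0},{"rx":0,"ry":0,"rz":0,"dx":-28,"dy":-28,"dz":0,"fingers":0},{"rx":0,"ry":0,"rz":0,"dx":-28,"dy":-28,"dz":0,"fingers":0},{"rx":0,"ry":0,"rz":0,"dx":-28,"dy":-28,"dz":0,"fingers":0},{"rx":0,"ry":0,"rz":0,"dx":-28,"dy":-28,"dz":0,"fingers":0},{"rx":0,"ry":0,"rz":0,"dx":-28,"dy":-28,"dz":0,"fingers":0},{"rx":0,"ry":0,"rz":0,"dx":0,"dy":0,"dz":0,"fingers":0},{"rx":0,"ry":0,"rz":0,"dx":0,"dy":0,"dz":0,"fingers":0}]'
python3 - <<'E'
from h import *
c=cam("wrist");s=r.state();np.save("w1.npy",c["extrinsics"]);cv2.imwrite("pics/w1.png",c["color"]);print(s["time"],s["eef_pos"],s["eef_rot"],c["extrinsics"][:3,3])
E
```

```text
time: 1.58
eef_pos: [0.3747, 0.2402, 0.3074]
eef_rot: [-0.017, 1.0, 0.003, -0.001]
wrist_force: [1.3, -0.1, 0.5]
grip_width: 0.0938
time: 2.25
eef_pos: [0.56, 0.0583, 0.3067]
eef_rot: [-0.01, 1.0, 0.001, 0.002]
wrist_force: [-0.7, 1.2, 0.1]
grip_width: 0.0935
2.3 [0.56003945 0.05754127 0.306736  ] [-1.03255182e-02  9.99944647e-01  4.86480714e-04  1.96217174e-03] [0.48679305 0.05744326 0.48506081]
```

View pics/w1.png

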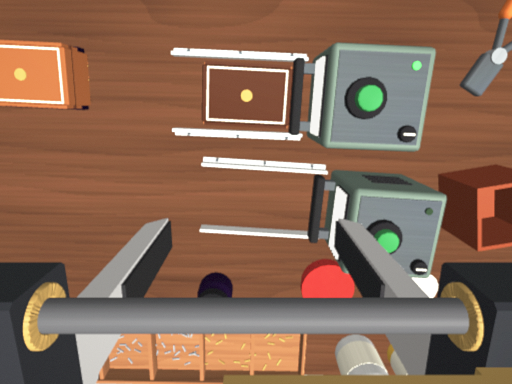

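The wrist view shows the tan box at (20,75). The busy lane is on top, with its lamp lit at (417,66). The free lane is below it, with rails from (203,163)–(326,170) and (200,231)–(310,235) and its button at (385,242). Now I'll measure the rail edges and button.

```bash
python3 - <<'E'
from h import *
c=cam("wrist");im=c["color"];g=cv2.cvtColor(im,cv2.COLOR_BGR2GRAY);hsv=cv2.cvtColor(im,cv2.COLOR_BGR2HSV)
for x in (230,270,300): print(x,g[152:176,x].tolist(),g[222:244,x].tolist())
m=((hsv[...,1]<60)&(g>110)).astype(np.uint8)
for nm,y0,y1 in(("near",154,178),("far",222,242)):
    top=[];bot=[];xs=range(210,300,2)
    for x in xs:
        k=np.where(m[y0:y1,x])[0]
        if len(k): top.append((x,y0+k.min()-.5));bot.append((x,y0+k.max()+.5))
    for l,e in(("lo-x",top),("hi-x",bot)):
        e=np.array(e);p=np.polyfit(e[:,0],e[:,1],1);e2=np.array([(x,np.polyval(p,x)) for x in(210,300)])
        for z in(0.02,0.0):
            P=ray(c,e2,z);d=P[1]-P[0];print(nm,l,z,P.round(4)[:,:2].tolist(),"dx/dy",round(d[0]/d[1],4))
# ends
k=np.where(m[160:168,150:260].any(0))[0];print("near start col",150+k.min(),ray(c,(150+k.min(),164),.02).round(4))
k=np.where(m[226:236,150:260].any(0))[0];print("far start col",150+k.min(),ray(c,(150+k.min(),231),.02).round(4))
gm=cv2.inRange(hsv,(50,120,80),(75,255,255));n,l,st,ce=cv2.connectedComponentsWithStats(gm)
for i in range(1,n):
    if st[i,4]>100:print("btn",ce[i].round(1),st[i].tolist(),ray(c,ce[i],.148).round(4))
tm=cv2.inRange(hsv,(5,150,90),(18,255,255));tm[:, 120:]=0
n,l,st,ce=cv2.connectedComponentsWithStats(tm)
t=cam("top");i2=t["color"];h2=cv2.cvtColor(i2,cv2.COLOR_BGR2HSV);gm=cv2.inRange(h2,(50,120,80),(75,255,255));n,l,st,ce=cv2.connectedComponentsWithStats(gm)
for i in range(1,n):
    if st[i,4]>15:print("top btn",ce[i].round(1),st[i].tolist(),ray(t,ce[i],.148).round(4))
E
```

```text
230 [106, 106, 104, 103, 101, 121, 239, 255, 255, 255, 254, 208, 230, 255, 255, 255, 151, 94, 101, 105, 104, 103, 103, 104] [99, 98, 97, 110, 148, 169, 170, 173, 227, 255, 255, 254, 129, 97, 103, 103, 104, 102, 103, 104, 104, 105]
270 [105, 105, 102, 102, 102, 102, 99, 99, 149, 253, 255, 255, 255, 249, 189, 251, 255, 255, 230, 114, 102, 107, 105, 101] [104, 102, 99, 98, 96, 98, 128, 161, 168, 166, 187, 253, 255, 255, 178, 102, 97, 102, 103, 99, 101, 102]
300 [103, 103, 101, 103, 104, 103, 102, 104, 104, 109, 166, 254, 255, 255, 255, 242, 186, 251, 255, 255, 232, 121, 100, 102] [105, 103, 102, 101, 100, 100, 97, 99, 139, 169, 170, 169, 204, 255, 255, 255, 153, 98, 99, 99, 98, 98]
near lo-x 0.02 [[0.56, -0.0011], [0.5657, 0.1262]] dx/dy 0.0451
near lo-x 0.0 [[0.5631, -0.0036], [0.5691, 0.1292]] dx/dy 0.0451
near hi-x 0.02 [[0.5747, -0.0013], [0.5806, 0.127]] dx/dy 0.0461
near hi-x 0.0 [[0.5785, -0.0038], [0.5847, 0.1301]] dx/dy 0.0461
far lo-x 0.02 [[0.6618, -0.0024], [0.668, 0.132]] dx/dy 0.0462
far lo-x 0.0 [[0.6694, -0.0049], [0.6758, 0.1352]] dx/dy 0.0462
far hi-x 0.02 [[0.6748, -0.0025], [0.6809, 0.1327]] dx/dy 0.0456
far hi-x 0.0 [[0.6829, -0.0051], [0.6893, 0.136]] dx/dy 0.0456
near start col 202 [[ 0.5714 -0.0126  0.02  ]]
far start col 150 [[ 0.6744 -0.0921  0.02  ]]
btn [369.9  97.5] [356, 85, 28, 27, 580] [[0.4788 0.172  0.148 ]]
btn [388.4 239.8] [376, 229, 24, 24, 388] [[0.6279 0.2085 0.148 ]]
```

```bash
python3 -m inch '[{"rx":0,"ry":0,"rz":0.95,"dx":14,"dy":-35,"dz":0,"fingers":0},{"rx":0,"ry":0,"rz":0.95,"dx":14,"dy":-35,"dz":0,"fingers":0},{"rx":0,"ry":0,"rz":0.95,"dx":14,"dy":-35,"dz":0,"fingers":0},{"rx":0,"ry":0,"rz":0.95,"dx":14,"dy":-35,"dz":0,"fingers":0},{"rx":0,"ry":0,"rz":0,"dx":14,"dy":-35,"dz":0,"fingers":0},{"rx":0,"ry":0,"rz":0,"dx":14,"dy":-35,"dz":0,"fingers":0},{"rx":0,"ry":0,"rz":0,"dx":14,"dy":-35,"dz":0,"fingers":0},{"rx":0,"ry":0,"rz":0,"dx":0,"dy":0,"dz":0,"fingers":0}]'
cat > box.py <<'E'
from h import *
import sys
c=cam("wrist");im=c["color"];s=r.state();cv2.imwrite(f"pics/{sys.argv[1]}.png",im)
print(round(s["time"],2),s["eef_pos"].round(4),s["eef_rot"].round(4))
h=cv2.cvtColor(im,cv2.COLOR_BGR2HSV)
print("yaw tool y:",R.from_quat(s["eef_rot"]).as_matrix()[:2,1].round(4))
# cream stitching/top: use tan top face + stitching mask; keep blob round the box
m=cv2.inRange(h,(5,120,int(sys.argv[2]) if len(sys.argv)>2 else 185),(18,255,255))
m=cv2.morphologyEx(m,cv2.MORPH_CLOSE,np.ones((9,9),np.uint8))
n,l,st,ce=cv2.connectedComponentsWithStats(m)
for i in range(1,n):
    if 2500<st[i,4]<30000:
        k=cv2.findContours((l==i).astype(np.uint8),cv2.RETR_EXTERNAL,2)[0][0]
        b=cv2.boxPoints(cv2.minAreaRect(k));P=ray(c,b,.06)[:,:2]
        e=[P[1]-P[0],P[2]-P[1]];L=[np.linalg.norm(v) for v in e];v=e[int(np.argmax(L))];v=v*np.sign(v[1])
        print("box px",b.round().tolist(),"ctr",P.mean(0).round(4),"sides",np.round(L,4),"dx/dy",round(v[0]/v[1],4))
        print(P.round(4).tolist())
E
python3 box.py w2
```

```text
time: 3.07
eef_pos: [0.4527, -0.1734, 0.3053]
eef_rot: [0.005, 1.0, 0.006, 0.003]
wrist_force: [0.3, -1.0, 0.8]
grip_width: 0.0939
3.12 [ 0.4543 -0.1695  0.3053] [0.0034 1.     0.0076 0.003 ]
yaw tool y: [0.0067 0.9999]
box px [[167.0, 194.0], [168.0, 136.0], [253.0, 137.0], [252.0, 195.0]] ctr [ 0.4576 -0.2243] sides [0.076  0.1068] dx/dy 0.0253
[[0.494, -0.2822], [0.4183, -0.2755], [0.421, -0.1688], [0.4972, -0.1706]]
```

View pics/w2.png

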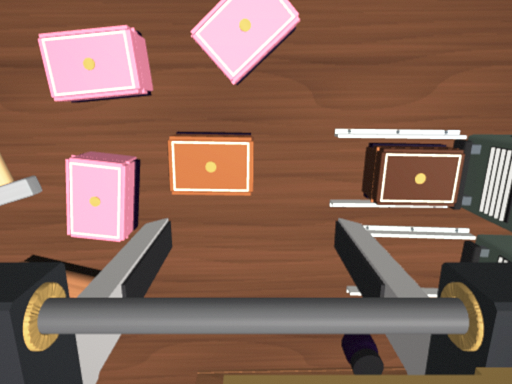

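The wrist view shows the box top at (168–253,136–195), centre about (0.457,-0.225), already within about 1° of the lane direction. The nearest pink corner is at (235,82), far enough clear. I'll write a small helper that gives the shift and turn to a goal in tool axes.

```bash
cat > goal.py <<'E'
# goal.py lat lon z mode : lane coords from line x=.6227+.0458(y+.0025); lat across (mm, +far), lon along (mm, 0 = home origin .6269,.0923)
from h import *
import sys
def lane(lat,lon):
    a=np.array([.0457,.99896]);n=np.array([.99896,-.0457]);return np.array([.6269,.0923])+n*lat/1e3+a*lon/1e3
def inlane(p):
    a=np.array([.0457,.99896]);n=np.array([.99896,-.0457]);d=(np.array(p)-[.6269,.0923])*1e3;return np.array([d@n,d@a])
if __name__=="__main__":
    lat,lon,z=map(float,sys.argv[1:4]);t=np.r_[lane(lat,lon),z/1e3]
    s=r.state();Rc=R.from_quat(s["eef_rot"]);a=np.array([.0457,.99896,0]);n=np.array([.99896,-.0457,0])
    y={"side":a,"end":n,"end-":-n}[sys.argv[4]];zz=np.array([0,0,-1.]);Rt=R.from_matrix(np.c_[np.cross(y,zz),y,zz])
    print("t",round(s["time"],2),"now lat,lon,z",inlane(s["eef_pos"][:2]).round(1),(s["eef_pos"][2]*1e3).round(1),"F",s["wrist_force"].round(1),"w",round(s["grip_width"],3))
    print("shift mm (tool now)",(Rc.inv().apply(t-s["eef_pos"])*1e3).round(1),"(tool goal axes)",(Rt.inv().apply(t-s["eef_pos"])*1e3).round(1),"rot deg",np.degrees((Rc.inv()*Rt).as_rotvec()).round(2))
E
python3 - <<'E'
from goal import *
print("box lane",inlane([.4576,-.2255]))
E
python3 goal.py -233 -310 120 side
```

```text
box lane [-154.600468 -325.206498]
t 3.12 now lat,lon,z [-160.4 -269.4] 305.3 F [-0.2  0.4  0.7] w 0.094
shift mm (tool now) [ 75.2 -40.5 184.2] (tool goal axes) [ 72.6 -40.6 185.3] rot deg [0.88 0.32 2.23]
```

```bash
python3 -m inch '[{"rx":0.2,"ry":0.1,"rz":0.55,"dx":15,"dy":-14,"dz":30,"fingers":0.25},{"rx":0.2,"ry":0.1,"rz":0.55,"dx":15,"dy":-14,"dz":30,"fingers":0.25},{"rx":0.2,"ry":0.1,"rz":0.55,"dx":15,"dy":-14,"dz":30,"fingers":0.25},{"rx":0.2,"ry":0,"rz":0.55,"dx":15,"dy":-14,"dz":30,"fingers":0.25},{"rx":0,"ry":0,"rz":0,"dx":0,"dy":0,"dz":30,"fingers":0.25},{"rx":0,"ry":0,"rz":0,"dx":0,"dy":0,"dz":30,"fingers":0.25},{"rx":0,"ry":0,"rz":0,"dx":0,"dy":0,"dz":20,"fingers":0.25},{"rx":0,"ry":0,"rz":0,"dx":0,"dy":0,"dz":0,"fingers":0.25}]'
python3 goal.py -219 -325 31 side
```

```text
time: 3.78
eef_pos: [0.4043, -0.2061, 0.1015]
eef_rot: [0.009, 1.0, 0.004, 0.009]
wrist_force: [-0.8, 0.6, -0.8]
grip_width: 0.0706
t 3.78 now lat,lon,z [-208.7 -308.3] 101.5 F [-0.8  0.6 -0.8] w 0.071
shift mm (tool now) [ 12.  -17.   70.1] (tool goal axes) [ 10.3 -16.7  70.5] rot deg [0.48 1.04 1.57]
```

```bash
python3 -m inch '[{"rx":0.2,"ry":0.5,"rz":0.8,"dx":6,"dy":-9,"dz":0,"fingers":0.25},{"rx":0.2,"ry":0.5,"rz":0.8,"dx":5,"dy":-8,"dz":0,"fingers":0.25},{"rx":0,"ry":0,"rz":0,"dx":0,"dy":0,"dz":12,"fingers":0.25},{"rx":0,"ry":0,"rz":0,"dx":0,"dy":0,"dz":14,"fingers":0.25},{"rx":0,"ry":0,"rz":0,"dx":0,"dy":0,"dz":14,"fingers":0.25},{"rx":0,"ry":0,"rz":0,"dx":0,"dy":0,"dz":14,"fingers":0.25},{"rx":0,"ry":0,"rz":0,"dx":0,"dy":0,"dz":10,"fingers":0.25},{"rx":0,"ry":0,"rz":0,"dx":0,"dy":0,"dz":0,"fingers":0.25}]'
python3 goal.py -46 -325 31 side
```

```text
time: 4.45
eef_pos: [0.4022, -0.2251, 0.0452]
eef_rot: [0.021, 1.0, -0.003, 0.008]
wrist_force: [0.5, 0.5, 0.4]
grip_width: 0.0703
t 4.45 now lat,lon,z [-210.  -327.3] 45.2 F [0.5 0.5 0.4] w 0.07
shift mm (tool now) [-163.8    1.8   16.9] (tool goal axes) [-164.     2.3   14.2] rot deg [-0.36  0.94  0.2 ]
```

```bash
python3 -m inch '[{"rx":0,"ry":0.4,"rz":0,"dx":0,"dy":0,"dz":6,"fingers":0.25},{"rx":0,"ry":0.4,"rz":0,"dx":0,"dy":0,"dz":6,"fingers":0.25},{"rx":0,"ry":0,"rz":0,"dx":-4,"dy":0,"dz":0,"fingers":0.25},{"rx":0,"ry":0,"rz":0,"dx":-6,"dy":0,"dz":0,"fingers":0.25},{"rx":0,"ry":0,"rz":0,"dx":-8,"dy":0,"dz":0,"fingers":0.25},{"rx":0,"ry":0,"rz":0,"dx":-10,"dy":0,"dz":0,"fingers":0.25},{"rx":0,"ry":0,"rz":0,"dx":-10,"dy":0,"dz":0,"fingers":0.25},{"rx":0,"ry":0,"rz":0,"dx":-10,"dy":0,"dz":0,"fingers":0.25}]'
python3 goal.py -46 -325 33 side
```

```text
time: 5.12
eef_pos: [0.4496, -0.2276, 0.0364]
eef_rot: [0.023, 1.0, -0.003, -0.003]
wrist_force: [-4.0, -1.3, 0.9]
grip_width: 0.0703
t 5.12 now lat,lon,z [-162.5 -327.7] 36.4 F [-4.  -1.3  0.9] w 0.07
shift mm (tool now) [-116.6    2.7    2.8] (tool goal axes) [-116.5    2.7    3.4] rot deg [-0.31 -0.28  0.  ]
```

```bash
python3 -m inch '[{"rx":-0.2,"ry":-0.2,"rz":0,"dx":-10,"dy":0.5,"dz":1,"fingers":0.25},{"rx":-0.1,"ry":-0.1,"rz":0,"dx":-10,"dy":0.5,"dz":1,"fingers":0.25},{"rx":0,"ry":0,"rz":0,"dx":-10,"dy":0.5,"dz":1,"fingers":0.25},{"rx":0,"ry":0,"rz":0,"dx":-10,"dy":0.5,"dz":0,"fingers":0.25},{"rx":0,"ry":0,"rz":0,"dx":-10,"dy":0,"dz":0,"fingers":0.25},{"rx":0,"ry":0,"rz":0,"dx":-10,"dy":0,"dz":0,"fingers":0.25},{"rx":0,"ry":0,"rz":0,"dx":-10,"dy":0,"dz":0,"fingers":0.25},{"rx":0,"ry":0,"rz":0,"dx":-6,"dy":0,"dz":0,"fingers":0.25}]'
python3 goal.py -46 -325 33 side
```

```text
time: 5.78
eef_pos: [0.5136, -0.2271, 0.0334]
eef_rot: [0.023, 1.0, 0.005, -0.018]
wrist_force: [-6.6, 0.2, 5.3]
grip_width: 0.0704
t 5.78 now lat,lon,z [ -98.6 -324.3] 33.4 F [-6.6  0.2  5.3] w 0.07
shift mm (tool now) [-52.6  -0.7  -1.5] (tool goal axes) [-52.6  -0.7   0.4] rot deg [ 0.53 -2.02 -0.06]
```

```bash
python3 -m inch '[{"rx":0,"ry":-0.6,"rz":0,"dx":-7,"dy":0,"dz":0,"fingers":0.25},{"rx":0,"ry":-0.6,"rz":0,"dx":-8,"dy":0,"dz":0,"fingers":0.25},{"rx":0,"ry":-0.5,"rz":0,"dx":-8,"dy":0,"dz":0,"fingers":0.25},{"rx":0,"ry":-0.5,"rz":0,"dx":-8,"dy":0,"dz":0,"fingers":0.25},{"rx":0,"ry":-0.3,"rz":0,"dx":-8,"dy":0,"dz":0,"fingers":0.25},{"rx":0,"ry":0,"rz":0,"dx":-6,"dy":0,"dz":0,"fingers":0.25},{"rx":0,"ry":0,"rz":0,"dx":-3,"dy":0,"dz":0,"fingers":0.25},{"rx":0,"ry":0,"rz":0,"dx":0,"dy":0,"dz":0,"fingers":0.25}]'
python3 goal.py -46 -325 33 side; python3 box.py w3
```

```text
time: 6.45
eef_pos: [0.5548, -0.2281, 0.033]
eef_rot: [0.023, 1.0, 0.007, -0.007]
wrist_force: [-4.6, 0.2, 1.8]
grip_width: 0.0704
t 6.45 now lat,lon,z [ -57.3 -323.4] 33.0 F [-4.6  0.2  1.8] w 0.07
shift mm (tool now) [-11.3  -1.6  -0.2] (tool goal axes) [-11.3  -1.6   0. ] rot deg [ 0.8  -0.87  0.04]
6.5 [ 0.5548 -0.2281  0.033 ] [ 0.0226  0.9997  0.0071 -0.0072]
yaw tool y: [0.0453 0.9989]
box px [[172.0, 270.0], [334.0, 270.0], [334.0, 297.0], [172.0, 297.0]] ctr [ 0.5705 -0.2278] sides [0.0813 0.0152] dx/dy 0.0527
[[0.5608, -0.2681], [0.5651, -0.1868], [0.5803, -0.1866], [0.5758, -0.2696]]
box px [[157.0, 334.0], [359.0, 334.0], [359.0, 383.0], [157.0, 383.0]] ctr [ 0.6154 -0.227 ] sides [0.1067 0.0312] dx/dy 0.0563
[[0.597, -0.2796], [0.603, -0.1731], [0.6342, -0.1721], [0.6276, -0.2831]]
```

View pics/w3.png

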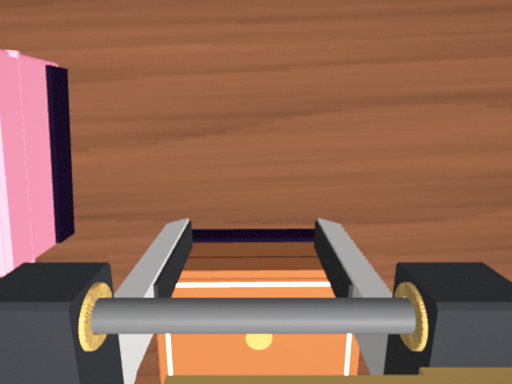

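Both fingertips lie flush on the near panel above the dark strip, and the box dot is at (259,337), centred between the fingers. I'll push 8 mm more, then back off and measure from above.

```bash
python3 -m inch '[{"rx":0.2,"ry":-0.3,"rz":0,"dx":-3,"dy":0,"dz":0,"fingers":0.25},{"rx":0.2,"ry":-0.3,"rz":0,"dx":-3,"dy":0,"dz":0,"fingers":0.25},{"rx":0,"ry":-0.3,"rz":0,"dx":-3,"dy":0,"dz":0,"fingers":0.25},{"rx":0,"ry":0,"rz":0,"dx":-1,"dy":0,"dz":0,"fingers":0.25},{"rx":0,"ry":0,"rz":0,"dx":5,"dy":0,"dz":0,"fingers":0.25},{"rx":0,"ry":0,"rz":0,"dx":15,"dy":0,"dz":0,"fingers":0.25},{"rx":0,"ry":0,"rz":0,"dx":25,"dy":0,"dz":-10,"fingers":0.25},{"rx":0,"ry":0,"rz":0,"dx":25,"dy":0,"dz":-30,"fingers":0.25}]'
python3 -m inch '[{"rx":0,"ry":0,"rz":0,"dx":10,"dy":0,"dz":-38,"fingers":0.25},{"rx":0,"ry":0,"rz":0,"dx":0,"dy":0,"dz":-38,"fingers":0.25},{"rx":0,"ry":0,"rz":0,"dx":0,"dy":0,"dz":-38,"fingers":0.25},{"rx":0,"ry":0,"rz":0,"dx":0,"dy":0,"dz":-38,"fingers":0.25},{"rx":0,"ry":0,"rz":0,"dx":0,"dy":0,"dz":-38,"fingers":0.25},{"rx":0,"ry":0,"rz":0,"dx":0,"dy":0,"dz":-20,"fingers":0.25},{"rx":0,"ry":0,"rz":0,"dx":0,"dy":0,"dz":0,"fingers":0.25},{"rx":0,"ry":0,"rz":0,"dx":0,"dy":0,"dz":0,"fingers":0.25}]'
python3 goal.py 0 -405 240 side; python3 box.py w4
```

```text
time: 7.17
eef_pos: [0.5007, -0.2235, 0.0698]
eef_rot: [0.019, 1.0, 0.003, 0.005]
wrist_force: [-0.3, 0.3, 1.2]
grip_width: 0.0708
time: 7.83
eef_pos: [0.4957, -0.2253, 0.2985]
eef_rot: [0.019, 1.0, -0.0, 0.022]
wrist_force: [-0.6, -1.1, 0.2]
grip_width: 0.0707
t 7.83 now lat,lon,z [-116.6 -323.2] 298.5 F [-0.6 -1.1  0.2] w 0.071
shift mm (tool now) [-113.3  -82.7   63.5] (tool goal axes) [-116.6  -81.8   58.5] rot deg [0.02 2.49 0.46]
7.88 [ 0.4956 -0.2254  0.2982] [ 1.890e-02  9.996e-01 -3.000e-04  2.150e-02]
yaw tool y: [0.0378 0.9993]
box px [[215.0, 212.0], [295.0, 212.0], [295.0, 262.0], [215.0, 262.0]] ctr [ 0.6087 -0.2252] sides [0.1063 0.0744] dx/dy 0.0381
[[0.5695, -0.2769], [0.5735, -0.1707], [0.6479, -0.1708], [0.6437, -0.2822]]
box px [[234.0, 352.0], [368.0, 352.0], [368.0, 374.0], [234.0, 374.0]] ctr [ 0.8235 -0.1616] sides [0.2049 0.0425] dx/dy 0.0386
[[0.7984, -0.2641], [0.8063, -0.0594], [0.8486, -0.0567], [0.8405, -0.2664]]
```

View pics/w4.png

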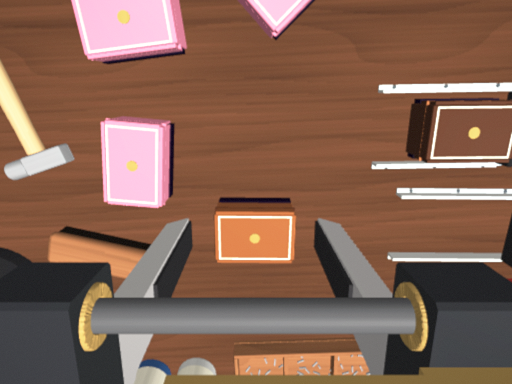

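The box lies at (215–295,212–262) with its dot at (255,239). Both free rails are in the same frame (rows about 194 and 257), so I can measure the offset within one image.

```bash
cat > rel.py <<'E'
from goal import *
c=cam("wrist");im=c["color"];h=cv2.cvtColor(im,cv2.COLOR_BGR2HSV);g=cv2.cvtColor(im,cv2.COLOR_BGR2GRAY)
x0,x1,y0,y1=map(int,sys.argv[1:5])           # box window
sub=h[y0:y1,x0:x1]
st=(cv2.inRange(sub,(0,0,190),(40,110,255)))
k=cv2.findNonZero(st);rc=cv2.minAreaRect(k);P=ray(c,cv2.boxPoints(rc)+[x0,y0],.06)[:,:2]
e=[P[1]-P[0],P[2]-P[1]];L=[np.linalg.norm(v) for v in e];v=e[int(np.argmax(L))];v=v*np.sign(v[1])
print("stitch ctr",P.mean(0).round(4),"L",np.round(L,4),"lane",inlane(P.mean(0)).round(1),"yaw-lane deg",np.degrees(.0457-np.arctan2(v[0],v[1])).round(2))
d=cv2.inRange(sub,(20,150,150),(30,255,255));m=cv2.moments(d,True)
if m["m00"]>15:
    p=ray(c,(m["m10"]/m["m00"]+x0,m["m01"]/m["m00"]+y0),.06)[0,:2];print("dot",p.round(4),"lane",inlane(p).round(1),m["m00"])
mk=((h[...,1]<60)&(g>200))
for a in sys.argv[5:]:                          # rail windows cx0,cx1,ry0,ry1 -> lane-lat of hi-x edge of bright top at z=.02
    u0,u1,r0,r1=map(int,a.split(","));q=[(x,r0+np.where(mk[r0:r1,x])[0].max()+.5) for x in range(u0,u1) if mk[r0:r1,x].any()]
    q=np.array(q);pf=np.polyfit(q[:,0],q[:,1],1);e=ray(c,[(x,np.polyval(pf,x)) for x in(u0,u1)],.02)[:,:2]
    print("rail hi edge lane",[inlane(w).round(1).tolist() for w in e])
E
python3 rel.py 205 305 195 272 405,500,184,206 400,500,250,266
```

```text
stitch ctr [ 0.6096 -0.2253] L [0.0986 0.0655] lane [  -2.7 -318.1] yaw-lane deg 0.42
rail hi edge lane [[-48.8, -102.5], [-47.5, 34.8]]
rail hi edge lane [[51.8, -95.9], [52.2, 57.1]]
```

```bash
python3 -c "
from cell import r;print(r.state()['joint_positions'].round(3))"; python3 goal.py -2.5 -403 150 end;python3 goal.py -2.5 -403 150 end- | tail -1
```

```text
[ 0.114  0.377  0.386  1.733 -0.183  1.029  2.098]
t 7.93 now lat,lon,z [-117.7 -323. ] 296.9 F [-0.4  0.3  0.6] w 0.07
shift mm (tool now) [-108.7  -81.   151.2] (tool goal axes) [-80.  115.2 146.9] rot deg [ 1.84  1.73 90.42]
shift mm (tool now) [-108.7  -81.   151.2] (tool goal axes) [  80.  -115.2  146.9] rot deg [ -1.72   1.83 -89.55]
```

```bash
python3 -m inch '[{"rx":0,"ry":0.3,"rz":7,"dx":0,"dy":0,"dz":0,"fingers":0.57},{"rx":0,"ry":0.3,"rz":7,"dx":0,"dy":0,"dz":0,"fingers":0.57},{"rx":0,"ry":0.3,"rz":7,"dx":0,"dy":0,"dz":0,"fingers":0.57},{"rx":0,"ry":0.3,"rz":7,"dx":0,"dy":0,"dz":0,"fingers":0.57},{"rx":0,"ry":0.3,"rz":7,"dx":0,"dy":0,"dz":0,"fingers":0.57},{"rx":0,"ry":0.3,"rz":7,"dx":0,"dy":0,"dz":0,"fingers":0.57},{"rx":0,"ry":0,"rz":7,"dx":0,"dy":0,"dz":0,"fingers":0.57},{"rx":0,"ry":0,"rz":7,"dx":0,"dy":0,"dz":0,"fingers":0.57}]'
python3 -m inch '[{"rx":0,"ry":0,"rz":7,"dx":0,"dy":0,"dz":0,"fingers":0.57},{"rx":0,"ry":0,"rz":7,"dx":0,"dy":0,"dz":0,"fingers":0.57},{"rx":0,"ry":0,"rz":7,"dx":0,"dy":0,"dz":0,"fingers":0.57},{"rx":0,"ry":0,"rz":7,"dx":0,"dy":0,"dz":0,"fingers":0.57},{"rx":0,"ry":0,"rz":5,"dx":0,"dy":0,"dz":0,"fingers":0.57},{"rx":0,"ry":0,"rz":0,"dx":-20,"dy":28,"dz":0,"fingers":0.57},{"rx":0,"ry":0,"rz":0,"dx":-20,"dy":28,"dz":0,"fingers":0.57},{"rx":0,"ry":0,"rz":0,"dx":-20,"dy":28,"dz":0,"fingers":0.57}]'
python3 goal.py -2.5 -405 150 end
```

```text
time: 8.6
eef_pos: [0.4902, -0.221, 0.2813]
eef_rot: [0.496, 0.868, 0.006, -0.009]
wrist_force: [0.6, 0.2, -0.3]
grip_width: 0.0406
time: 9.27
eef_pos: [0.5629, -0.2768, 0.2589]
eef_rot: [0.729, 0.684, -0.003, -0.025]
wrist_force: [0.1, 0.7, 0.3]
grip_width: 0.0401
t 9.27 now lat,lon,z [ -47.  -371.6] 258.9 F [0.1 0.7 0.3] w 0.04
shift mm (tool now) [-35.9  49.5 106. ] (tool goal axes) [-33.4  44.5 108.9] rot deg [-2.31 -1.8  -0.98]
```

```bash
python3 -m inch '[{"rx":-0.8,"ry":-0.6,"rz":-0.3,"dx":-12,"dy":16,"dz":10,"fingers":0.57},{"rx":-0.8,"ry":-0.6,"rz":-0.3,"dx":-12,"dy":16,"dz":10,"fingers":0.57},{"rx":-0.7,"ry":-0.6,"rz":-0.3,"dx":-12,"dy":16,"dz":20,"fingers":0.57},{"rx":0,"ry":0,"rz":0,"dx":0,"dy":0,"dz":20,"fingers":0.57},{"rx":0,"ry":0,"rz":0,"dx":0,"dy":0,"dz":20,"fingers":0.57},{"rx":0,"ry":0,"rz":0,"dx":0,"dy":0,"dz":20,"fingers":0.57},{"rx":0,"ry":0,"rz":0,"dx":0,"dy":0,"dz":10,"fingers":0.57},{"rx":0,"ry":0,"rz":0,"dx":0,"dy":0,"dz":0,"fingers":0.57}]'
python3 goal.py -2.5 -403 33 end
```

```text
time: 9.93
eef_pos: [0.6076, -0.3195, 0.1188]
eef_rot: [0.725, 0.689, -0.006, -0.007]
wrist_force: [-0.3, 0.7, 0.5]
grip_width: 0.0402
t 9.93 now lat,lon,z [  -0.5 -412.2] 118.8 F [-0.3  0.7  0.5] w 0.04
shift mm (tool now) [ 9.1 -0.4 85.9] (tool goal axes) [ 9.2 -2.  85.8] rot deg [-1.11 -0.06 -0.25]
```

```bash
python3 -m inch '[{"rx":-0.5,"ry":0,"rz":-0.2,"dx":5,"dy":-1,"dz":0,"fingers":0.57},{"rx":-0.5,"ry":0,"rz":0,"dx":5,"dy":-1,"dz":10,"fingers":0.57},{"rx":0,"ry":0,"rz":0,"dx":0,"dy":0,"dz":15,"fingers":0.57},{"rx":0,"ry":0,"rz":0,"dx":0,"dy":0,"dz":20,"fingers":0.57},{"rx":0,"ry":0,"rz":0,"dx":0,"dy":0,"dz":20,"fingers":0.57},{"rx":0,"ry":0,"rz":0,"dx":0,"dy":0,"dz":15,"fingers":0.57},{"rx":0,"ry":0,"rz":0,"dx":0,"dy":0,"dz":5,"fingers":0.57},{"rx":0,"ry":0,"rz":0,"dx":0,"dy":0,"dz":0,"fingers":0.57}]'
python3 goal.py -2.5 -381 33 end;
```

```text
time: 10.6
eef_pos: [0.6087, -0.3082, 0.0359]
eef_rot: [0.723, 0.691, 0.002, 0.004]
wrist_force: [-1.2, 0.1, 0.0]
grip_width: 0.0403
t 10.6 now lat,lon,z [ 1.000e-01 -4.009e+02] 35.9 F [-1.2  0.1  0. ] w 0.04
shift mm (tool now) [19.9 -2.6  2.9] (tool goal axes) [19.9 -2.6  2.9] rot deg [0.46 0.13 0.08]
```

```bash
python3 -m inch '[{"rx":0.2,"ry":0,"rz":0,"dx":3,"dy":-1.5,"dz":1,"fingers":0.57},{"rx":0.1,"ry":0,"rz":0,"dx":6,"dy":-1.2,"dz":1,"fingers":0.57},{"rx":0,"ry":0,"rz":0,"dx":6,"dy":0,"dz":0,"fingers":0.57},{"rx":0,"ry":0,"rz":0,"dx":6,"dy":0,"dz":0,"fingers":0.57},{"rx":0,"ry":0,"rz":0,"dx":10,"dy":0,"dz":0,"fingers":0.57},{"rx":0,"ry":0,"rz":0,"dx":12,"dy":0,"dz":0,"fingers":0.57},{"rx":0,"ry":0,"rz":0,"dx":12,"dy":0,"dz":0,"fingers":0.57},{"rx":0,"ry":0,"rz":0,"dx":12,"dy":0,"dz":0,"fingers":0.57}]'
python3 goal.py 0 -63 33 end;
```

```text
time: 11.27
eef_pos: [0.6107, -0.2444, 0.04]
eef_rot: [0.724, 0.69, -0.002, 0.01]
wrist_force: [0.2, -2.9, -0.7]
grip_width: 0.0405
t 11.27 now lat,lon,z [  -0.8 -337.1] 40.0 F [ 0.2 -2.9 -0.7] w 0.041
shift mm (tool now) [274.1  -0.    2.7] (tool goal axes) [274.1   0.8   7. ] rot deg [ 0.68  0.9  -0.16]
```

```bash
python3 -m inch '[{"rx":0.2,"ry":0.4,"rz":-0.1,"dx":12,"dy":0,"dz":1.5,"fingers":0.57},{"rx":0.2,"ry":0.4,"rz":0,"dx":12,"dy":0,"dz":1.5,"fingers":0.57},{"rx":0.2,"ry":0.3,"rz":0,"dx":12,"dy":0,"dz":1.5,"fingers":0.57},{"rx":0,"ry":0.2,"rz":0,"dx":12,"dy":0,"dz":1.5,"fingers":0.57},{"rx":0,"ry":0.2,"rz":0,"dx":12,"dy":0,"dz":1,"fingers":0.57},{"rx":0,"ry":0.2,"rz":0,"dx":12,"dy":0,"dz":1,"fingers":0.57},{"rx":0,"ry":0.2,"rz":0,"dx":8,"dy":0,"dz":1,"fingers":0.57},{"rx":0,"ry":0,"rz":0,"dx":3,"dy":0,"dz":0,"fingers":0.57}]'
python3 goal.py 0 -63 33 end; python3 - <<'E'
from h import *
c=cam("wrist");cv2.imwrite("pics/w5.png",c["color"])
E
```

```text
time: 11.93
eef_pos: [0.6192, -0.1666, 0.0376]
eef_rot: [0.723, 0.691, 0.003, 0.007]
wrist_force: [1.0, -2.4, -1.2]
grip_width: 0.0402
t 11.93 now lat,lon,z [   4.2 -259. ] 37.6 F [ 1.  -2.4 -1.2] w 0.04
shift mm (tool now) [196.   -4.3   3.6] (tool goal axes) [196.   -4.2   4.6] rot deg [ 0.8   0.27 -0.01]
```

View pics/w5.png

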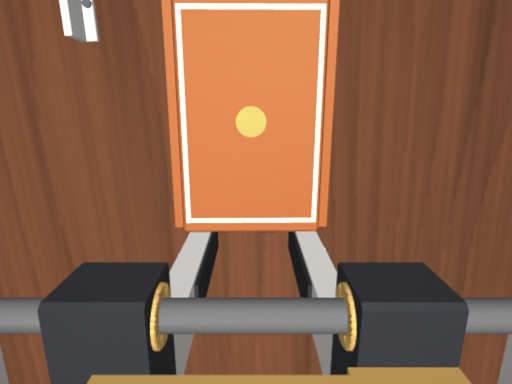

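The box is square to the fingers, with its dot at (251,122) and the near rail's mouth at (80,20). The tool drifted about 4 mm toward +lat, so I'll measure the box offset before entering.

```bash
cat > dot.py <<'E'
from goal import *
c=cam("wrist");h=cv2.cvtColor(c["color"],cv2.COLOR_BGR2HSV)
if len(sys.argv)>1: cv2.imwrite(f"pics/{sys.argv[1]}.png",c["color"])
d=cv2.inRange(h[:225],(20,120,150),(32,255,255));n,l,st,ce=cv2.connectedComponentsWithStats(d)
i=1+np.argmax(st[1:,4]);print("dot px",ce[i].round(1),st[i,4],"lane",inlane(ray(c,ce[i],.06)[0,:2]).round(1))
o=cv2.inRange(h,(3,150,150),(18,255,255));L=[]
w=cv2.inRange(h[:225],(0,0,200),(180,70,255))
for y in range(20,200,4):
    k=np.where(w[y,150:350])[0]+150
    a=k[k<230];b=k[k>270]
    if len(a) and len(b):L.append((y,a.mean(),b.mean()))
L=np.array(L);P=[ray(c,[(np.polyval(np.polyfit(L[:,0],L[:,j],1),y),y) for y in(30,190)],.06)[:,:2] for j in(1,2)]
for p in P: print("stitch line lane",[inlane(q).round(1).tolist() for q in p])
M=(P[0]+P[1])/2;v=M[0]-M[1];print("ctr at lons",[inlane(q).round(1).tolist() for q in M],"yaw dev deg",np.degrees(np.arctan2(v[0],v[1])-.0457).round(2))
s=r.state();print("F",s["wrist_force"].round(1),"t",round(s["time"],2))
E
python3 dot.py
```

```text
dot px [250.6 121.1] 722 lane [   2.1 -192.2]
stitch line lane [[-28.8, -153.8], [-28.8, -224.8]]
stitch line lane [[33.1, -153.6], [33.1, -225.0]]
ctr at lons [[2.1, -153.7], [2.1, -224.9]] yaw dev deg 0.01
F [ 0.5 -1.1 -0. ] t 12.03
```

```bash
python3 -m inch '[{"rx":0.2,"ry":0.2,"rz":0,"dx":6,"dy":-1,"dz":1.5,"fingers":0.57},{"rx":0.2,"ry":0.1,"rz":0,"dx":8,"dy":-1.2,"dz":1.5,"fingers":0.57},{"rx":0.1,"ry":0,"rz":0,"dx":8,"dy":-1.2,"dz":1,"fingers":0.57},{"rx":0,"ry":0,"rz":0,"dx":6,"dy":-1.2,"dz":1,"fingers":0.57},{"rx":0,"ry":0,"rz":0,"dx":4,"dy":-1,"dz":0,"fingers":0.57},{"rx":0,"ry":0,"rz":0,"dx":2,"dy":0,"dz":0,"fingers":0.57},{"rx":0,"ry":0,"rz":0,"dx":0,"dy":0,"dz":0,"fingers":0.57},{"rx":0,"ry":0,"rz":0,"dx":0,"dy":0,"dz":0,"fingers":0.57}]'
python3 goal.py 2.1 -63 33 end; python3 dot.py w6
```

```text
time: 12.7
eef_pos: [0.6187, -0.1467, 0.0373]
eef_rot: [0.726, 0.688, -0.001, 0.013]
wrist_force: [-1.3, -4.0, 2.0]
grip_width: 0.0404
t 12.7 now lat,lon,z [   2.7 -239.1] 37.3 F [-1.3 -4.   2. ] w 0.04
shift mm (tool now) [176.1  -2.2   0.8] (tool goal axes) [176.1  -0.6   4.3] rot deg [ 0.98  1.1  -0.5 ]
dot px [250.9 121.4] 724 lane [   1.2 -172.9]
stitch line lane [[-29.4, -134.5], [-29.9, -205.0]]
stitch line lane [[32.6, -134.9], [31.9, -205.8]]
ctr at lons [[1.6, -134.7], [1.0, -205.4]] yaw dev deg 0.49
F [-0.2 -2.8  1.7] t 12.75
```

```bash
python3 -m inch '[{"rx":0.3,"ry":0.4,"rz":-0.2,"dx":6,"dy":-0.8,"dz":1.5,"fingers":0.57},{"rx":0.3,"ry":0.3,"rz":-0.1,"dx":8,"dy":-0.8,"dz":1.5,"fingers":0.57},{"rx":0.2,"ry":0.3,"rz":-0.1,"dx":8,"dy":-0.8,"dz":1,"fingers":0.57},{"rx":0,"ry":0.2,"rz":-0.1,"dx":8,"dy":-0.8,"dz":1,"fingers":0.57},{"rx":0,"ry":0.2,"rz":0,"dx":8,"dy":-0.8,"dz":1,"fingers":0.57},{"rx":0,"ry":0.2,"rz":0,"dx":8,"dy":-0.8,"dz":1,"fingers":0.57},{"rx":0,"ry":0.2,"rz":0,"dx":8,"dy":-0.8,"dz":1,"fingers":0.57},{"rx":0,"ry":0,"rz":0,"dx":4,"dy":-0.4,"dz":0,"fingers":0.57}]'
python3 goal.py 1.5 -63 33 end; python3 dot.py w7
```

```text
time: 13.42
eef_pos: [0.6205, -0.1155, 0.0368]
eef_rot: [0.728, 0.685, -0.0, 0.015]
wrist_force: [0.2, -1.9, -0.9]
grip_width: 0.0406
t 13.42 now lat,lon,z [   3.1 -207.9] 36.8 F [ 0.2 -1.9 -0.9] w 0.041
shift mm (tool now) [144.9  -3.8   0.6] (tool goal axes) [144.9  -1.6   3.8] rot deg [ 1.25  1.23 -0.86]
dot px [251.  121.5] 731 lane [   1.9 -141.7]
stitch line lane [[-31.6, -103.2], [-28.1, -173.4]]
stitch line lane [[35.3, -103.9], [31.6, -174.6]]
ctr at lons [[1.8, -103.6], [1.7, -174.0]] yaw dev deg 0.07
F [-1.2 -4.3  3.2] t 13.47
```

```bash
python3 -m inch '[{"rx":0.6,"ry":0.6,"rz":-0.4,"dx":8,"dy":-1.3,"dz":1.5,"fingers":0.57},{"rx":0.6,"ry":0.6,"rz":-0.4,"dx":10,"dy":-1.3,"dz":1.5,"fingers":0.57},{"rx":0.5,"ry":0.5,"rz":-0.4,"dx":10,"dy":-1.3,"dz":1.5,"fingers":0.57},{"rx":0.3,"ry":0.3,"rz":-0.2,"dx":10,"dy":-1.3,"dz":1,"fingers":0.57},{"rx":0.3,"ry":0.3,"rz":-0.2,"dx":10,"dy":-1.3,"dz":1,"fingers":0.57},{"rx":0.3,"ry":0.3,"rz":-0.2,"dx":10,"dy":-1.3,"dz":1,"fingers":0.57},{"rx":0.2,"ry":0.2,"rz":-0.1,"dx":8,"dy":-1,"dz":1,"fingers":0.57},{"rx":0,"ry":0,"rz":0,"dx":4,"dy":-0.5,"dz":0,"fingers":0.57}]'
python3 goal.py 1.2 -63 33 end; python3 dot.py w8
```

```text
time: 14.13
eef_pos: [0.6211, -0.0673, 0.0355]
eef_rot: [0.721, 0.693, -0.003, -0.003]
wrist_force: [0.8, -3.2, -0.7]
grip_width: 0.0404
t 14.13 now lat,lon,z [   1.5 -159.7] 35.5 F [ 0.8 -3.2 -0.7] w 0.04
shift mm (tool now) [96.7  0.4  2.4] (tool goal axes) [96.7 -0.3  2.5] rot deg [-0.52  0.03  0.39]
dot px [250.8 121.4] 697 lane [ -0.4 -94. ]
stitch line lane [[-38.5, -56.0], [-31.6, -126.4]]
stitch line lane [[37.6, -55.6], [31.4, -125.9]]
ctr at lons [[-0.4, -55.8], [-0.1, -126.2]] yaw dev deg -0.25
F [ 0.3 -3.   2.7] t 14.18
```

View pics/w8.png

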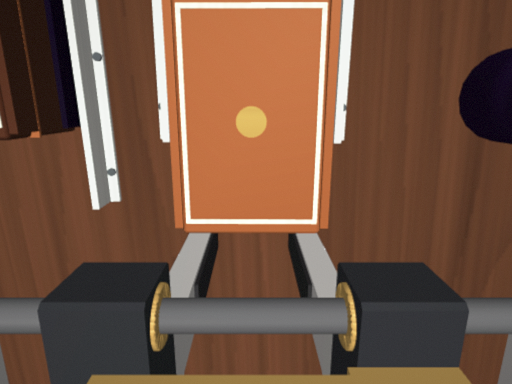

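The box is in the mouth with near-even gaps to both rails (inner rail edges at about columns 169 and 337, the box between at 172–335, dot at (251,121)). Carrying on.

```bash
python3 -m inch '[{"rx":-0.2,"ry":0.2,"rz":0.1,"dx":9,"dy":-0.8,"dz":1.5,"fingers":0.57},{"rx":-0.2,"ry":0.2,"rz":0.1,"dx":10,"dy":-0.8,"dz":1.5,"fingers":0.57},{"rx":0.1,"ry":0.3,"rz":0,"dx":10,"dy":-0.8,"dz":1.5,"fingers":0.57},{"rx":0.1,"ry":0.3,"rz":0,"dx":10,"dy":-0.8,"dz":1,"fingers":0.57},{"rx":0.1,"ry":0.3,"rz":0,"dx":10,"dy":-0.8,"dz":1,"fingers":0.57},{"rx":0.1,"ry":0.3,"rz":0,"dx":8,"dy":-0.8,"dz":1,"fingers":0.57},{"rx":0.1,"ry":0.2,"rz":0,"dx":6,"dy":-0.6,"dz":1,"fingers":0.57},{"rx":0,"ry":0,"rz":0,"dx":3,"dy":-0.4,"dz":0,"fingers":0.57}]'
python3 goal.py 1.2 -65 33 end; python3 dot.py w9
```

```text
time: 14.85
eef_pos: [0.6222, -0.0244, 0.034]
eef_rot: [0.726, 0.687, 0.002, 0.001]
wrist_force: [-0.1, -2.7, -2.3]
grip_width: 0.0404
t 14.85 now lat,lon,z [   0.7 -116.8] 34.0 F [-0.1 -2.7 -2.3] w 0.04
shift mm (tool now) [51.8  0.   1.1] (tool goal axes) [51.8  0.5  1. ] rot deg [ 0.27 -0.1  -0.54]
dot px [250.9 121.4] 701 lane [ -0.4 -51. ]
stitch line lane [[-37.2, -12.8], [-37.5, -82.5]]
stitch line lane [[36.3, -13.5], [36.0, -83.3]]
ctr at lons [[-0.4, -13.1], [-0.7, -82.9]] yaw dev deg 0.23
F [-0.1 -3.9  2.9] t 14.9
```

```bash
python3 -m inch '[{"rx":0.2,"ry":0.2,"rz":-0.2,"dx":9,"dy":-0.7,"dz":1.2,"fingers":0.57},{"rx":0.1,"ry":0.2,"rz":-0.2,"dx":9,"dy":-0.7,"dz":1.2,"fingers":0.57},{"rx":0.1,"ry":0.3,"rz":-0.1,"dx":9,"dy":-0.7,"dz":1,"fingers":0.57},{"rx":0.1,"ry":0.3,"rz":-0.1,"dx":9,"dy":-0.7,"dz":1,"fingers":0.57},{"rx":0.1,"ry":0.3,"rz":0,"dx":8,"dy":-0.7,"dz":1,"fingers":0.57},{"rx":0.1,"ry":0.2,"rz":0,"dx":6,"dy":-0.6,"dz":1,"fingers":0.57},{"rx":0,"ry":0,"rz":0,"dx":4,"dy":-0.4,"dz":0,"fingers":0.57},{"rx":0,"ry":0,"rz":0,"dx":3,"dy":-0.2,"dz":0,"fingers":0.57}]'
python3 goal.py 0.8 -65 33 end; python3 dot.py w10
```

```text
time: 15.57
eef_pos: [0.6235, 0.012, 0.0334]
eef_rot: [0.726, 0.687, 0.002, 0.001]
wrist_force: [0.4, -4.9, 1.7]
grip_width: 0.0403
t 15.57 now lat,lon,z [  0.2 -80.4] 33.4 F [ 0.4 -4.9  1.7] w 0.04
shift mm (tool now) [15.4  0.4  0.4] (tool goal axes) [15.4  0.6  0.4] rot deg [ 0.23 -0.15 -0.56]
dot px [250.9 121.5] 708 lane [ -0.8 -14.7]
stitch line lane [[-37.4, 23.5], [-37.7, -46.0]]
stitch line lane [[36.1, 22.8], [35.9, -46.8]]
ctr at lons [[-0.6, 23.1], [-0.9, -46.4]] yaw dev deg 0.21
F [-0.9 -4.5  2.8] t 15.62
```

```bash
python3 -m inch '[{"rx":0.1,"ry":0.2,"rz":-0.2,"dx":4,"dy":-0.4,"dz":0.5,"fingers":0.57},{"rx":0.1,"ry":0.2,"rz":-0.2,"dx":4,"dy":-0.4,"dz":0.5,"fingers":0.57},{"rx":0,"ry":0.2,"rz":-0.1,"dx":4,"dy":-0.4,"dz":0.5,"fingers":0.57},{"rx":0,"ry":0.2,"rz":-0.1,"dx":4,"dy":-0.4,"dz":0.5,"fingers":0.57},{"rx":0,"ry":0.1,"rz":0,"dx":3,"dy":-0.3,"dz":0.5,"fingers":0.57},{"rx":0,"ry":0.1,"rz":0,"dx":3,"dy":-0.3,"dz":0.5,"fingers":0.57},{"rx":0,"ry":0,"rz":0,"dx":3,"dy":-0.3,"dz":0,"fingers":0.57},{"rx":0,"ry":0,"rz":0,"dx":3,"dy":-0.2,"dz":0,"fingers":0.57}]'
python3 goal.py 0.8 -65 33 end; python3 dot.py w11
```

```text
time: 16.28
eef_pos: [0.6242, 0.024, 0.0333]
eef_rot: [0.725, 0.689, 0.002, 0.003]
wrist_force: [0.6, -10.9, 0.5]
grip_width: 0.0404
t 16.28 now lat,lon,z [  0.4 -68.4] 33.3 F [  0.6 -10.9   0.5] w 0.04
shift mm (tool now) [3.4 0.4 0.3] (tool goal axes) [3.4 0.4 0.3] rot deg [ 0.47  0.06 -0.27]
dot px [250.8 121.7] 711 lane [-1.2 -2.6]
stitch line lane [[-37.7, 35.3], [-37.8, -34.0]]
stitch line lane [[35.6, 35.1], [35.7, -34.5]]
ctr at lons [[-1.1, 35.2], [-1.1, -34.2]] yaw dev deg -0.03
F [  1.7 -10.    2.2] t 16.33
```

Force rose from about 4 N to 11 N, which looks like bumper contact. One more gentle press to confirm.

```bash
python3 -m inch '[{"rx":0,"ry":0,"rz":-0.1,"dx":3,"dy":-0.3,"dz":0,"fingers":0.57},{"rx":0,"ry":0,"rz":-0.1,"dx":3,"dy":-0.3,"dz":0,"fingers":0.57},{"rx":0,"ry":0,"rz":0,"dx":3,"dy":-0.2,"dz":0,"fingers":0.57},{"rx":0,"ry":0,"rz":0,"dx":3,"dy":0,"dz":0,"fingers":0.57},{"rx":0,"ry":0,"rz":0,"dx":3,"dy":0,"dz":0,"fingers":0.57},{"rx":0,"ry":0,"rz":0,"dx":3,"dy":0,"dz":0,"fingers":0.57},{"rx":0,"ry":0,"rz":0,"dx":3,"dy":0,"dz":0,"fingers":0.57},{"rx":0,"ry":0,"rz":0,"dx":3,"dy":0,"dz":0,"fingers":0.57}]'
python3 goal.py 0.8 -65 33 end; python3 dot.py w12
```

```text
time: 17.0
eef_pos: [0.6242, 0.0231, 0.0338]
eef_rot: [0.726, 0.688, -0.008, 0.016]
wrist_force: [0.4, -8.3, 2.6]
grip_width: 0.0404
t 17.0 now lat,lon,z [  0.5 -69.2] 33.8 F [ 0.4 -8.3  2.6] w 0.04
shift mm (tool now) [4.2 0.3 0.6] (tool goal axes) [4.2 0.3 0.8] rot deg [ 0.69  1.99 -0.46]
dot px [250.5 122.3] 716 lane [-1.1 -2.7]
stitch line lane [[-37.5, 34.9], [-37.9, -33.6]]
stitch line lane [[35.4, 34.5], [35.5, -34.4]]
ctr at lons [[-1.0, 34.7], [-1.2, -34.0]] yaw dev deg 0.12
F [-0.3 -9.   2.5] t 17.05
```

The box did not move under continued pressure, so it is home. Backing off straight, then up.

```bash
python3 -m inch '[{"rx":0,"ry":0,"rz":0,"dx":-8,"dy":0,"dz":0,"fingers":0.57},{"rx":0,"ry":0.3,"rz":0,"dx":-15,"dy":0,"dz":0,"fingers":0.57},{"rx":0,"ry":0.3,"rz":0,"dx":-20,"dy":0,"dz":0,"fingers":0.57},{"rx":0.2,"ry":0.3,"rz":0,"dx":-15,"dy":0,"dz":-15,"fingers":0.57},{"rx":0.2,"ry":0.3,"rz":0,"dx":0,"dy":0,"dz":-35,"fingers":0.57},{"rx":0.2,"ry":0.2,"rz":0,"dx":0,"dy":0,"dz":-38,"fingers":0.57},{"rx":0,"ry":0.2,"rz":0,"dx":0,"dy":0,"dz":-38,"fingers":0.7},{"rx":0,"ry":0.2,"rz":0,"dx":0,"dy":0,"dz":-38,"fingers":0.9}]'
python3 -m inch '[{"rx":0,"ry":0,"rz":0,"dx":0,"dy":0,"dz":-38,"fingers":1},{"rx":0,"ry":0,"rz":0,"dx":10,"dy":0,"dz":-38,"fingers":1},{"rx":0,"ry":0,"rz":0,"dx":25,"dy":0,"dz":-10,"fingers":1},{"rx":0,"ry":0,"rz":0,"dx":30,"dy":0,"dz":0,"fingers":1},{"rx":0,"ry":0,"rz":0,"dx":30,"dy":0,"dz":0,"fingers":1},{"rx":0,"ry":0,"rz":0,"dx":25,"dy":0,"dz":0,"fingers":1},{"rx":0,"ry":0,"rz":0,"dx":0,"dy":0,"dz":0,"fingers":1},{"rx":0,"ry":0,"rz":0,"dx":0,"dy":0,"dz":0,"fingers":1}]'
python3 goal.py 0 120 200 end; python3 - <<'E'
from goal import *
c=cam("wrist");im=c["color"];cv2.imwrite("pics/w13.png",im);h=cv2.cvtColor(im,cv2.COLOR_BGR2HSV)
gm=cv2.inRange(h,(50,120,80),(75,255,255));n,l,st,ce=cv2.connectedComponentsWithStats(gm)
for i in range(1,n):
    if st[i,4]>100:
        p=ray(c,ce[i],.148)[0];print("btn",ce[i].round(1),st[i].tolist(),p.round(4),inlane(p[:2]).round(1))
E
```

```text
time: 17.72
eef_pos: [0.6096, -0.0173, 0.1896]
eef_rot: [0.722, 0.692, -0.004, -0.023]
wrist_force: [0.6, -0.1, -0.5]
grip_width: 0.0302
time: 18.38
eef_pos: [0.615, 0.1198, 0.2919]
eef_rot: [0.717, 0.697, 0.005, -0.034]
wrist_force: [-0.2, -0.3, 0.1]
grip_width: 0.0003
t 18.38 now lat,lon,z [-13.1  27. ] 291.9 F [-0.2 -0.3  0.1] w 0.0
shift mm (tool now) [87.6 18.6 96.1] (tool goal axes) [93.  13.1 91.9] rot deg [-2.39 -3.12  1.  ]
btn [274.5  95.1] [262, 82, 27, 28, 581] [0.6315 0.2095 0.148 ] [ -0.7 117.3]
btn [122.4 137.1] [109, 125, 28, 26, 577] [0.4812 0.1741 0.148 ] [-149.3   75. ]
```

View pics/w13.png

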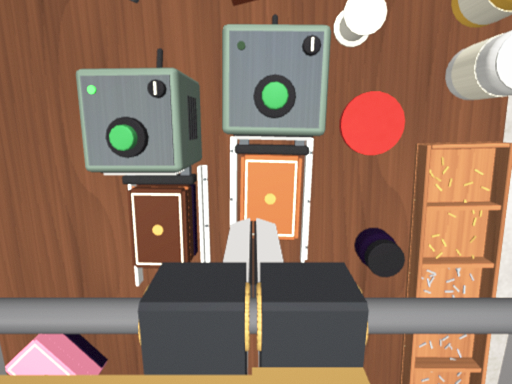

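The box is home against the bumper, dot at (270,199), between the rails. The free button is at (274,95) with its lamp dark, which gives lane coordinates (-0.7, 117.3). That agrees with the bumper contact position. Moving above it with closed fingers.

```bash
python3 -m inch '[{"rx":-0.8,"ry":-1,"rz":0.3,"dx":22,"dy":3.5,"dz":10,"fingers":1},{"rx":-0.8,"ry":-1,"rz":0.3,"dx":22,"dy":3.5,"dz":15,"fingers":1},{"rx":-0.8,"ry":-1,"rz":0.3,"dx":22,"dy":3,"dz":20,"fingers":1},{"rx":0,"ry":0,"rz":0,"dx":20,"dy":3,"dz":20,"fingers":1},{"rx":0,"ry":0,"rz":0,"dx":4,"dy":0,"dz":20,"fingers":1},{"rx":0,"ry":0,"rz":0,"dx":0,"dy":0,"dz":10,"fingers":1},{"rx":0,"ry":0,"rz":0,"dx":0,"dy":0,"dz":0,"fingers":1},{"rx":0,"ry":0,"rz":0,"dx":0,"dy":0,"dz":0,"fingers":1}]'
python3 goal.py -0.7 117.3 152 end
```

```text
time: 19.1
eef_pos: [0.6288, 0.2071, 0.1938]
eef_rot: [0.727, 0.687, -0.001, -0.004]
wrist_force: [0.2, -0.2, -0.8]
grip_width: 0.0001
t 19.1 now lat,lon,z [ -3.4 114.8] 193.8 F [ 0.2 -0.2 -0.8] w 0.0
shift mm (tool now) [ 2.4  2.9 41.8] (tool goal axes) [ 2.5  2.7 41.8] rot deg [-0.37 -0.19 -0.58]
```

```bash
python3 -m inch '[{"rx":-0.2,"ry":-0.1,"rz":-0.3,"dx":2,"dy":2,"dz":2,"fingers":1},{"rx":-0.2,"ry":-0.1,"rz":-0.3,"dx":1.5,"dy":2,"dz":8,"fingers":1},{"rx":0,"ry":0,"rz":0,"dx":0,"dy":0.5,"dz":10,"fingers":1},{"rx":0,"ry":0,"rz":0,"dx":0,"dy":0,"dz":10,"fingers":1},{"rx":0,"ry":0,"rz":0,"dx":0,"dy":0,"dz":8,"fingers":1},{"rx":0,"ry":0,"rz":0,"dx":0,"dy":0,"dz":4,"fingers":1},{"rx":0,"ry":0,"rz":0,"dx":0,"dy":0,"dz":0,"fingers":1},{"rx":0,"ry":0,"rz":0,"dx":0,"dy":0,"dz":0,"fingers":1}]'
python3 goal.py -0.7 117.3 143 end
```

```text
time: 19.77
eef_pos: [0.6367, 0.2049, 0.1517]
eef_rot: [0.725, 0.689, 0.002, 0.002]
wrist_force: [0.5, -0.5, -0.1]
grip_width: 0.0006
t 19.77 now lat,lon,z [  4.6 112.9] 151.7 F [ 0.5 -0.5 -0.1] w 0.001
shift mm (tool now) [ 4.3 -5.4  8.6] (tool goal axes) [ 4.4 -5.3  8.7] rot deg [ 0.35 -0.02 -0.36]
```

```bash
python3 -m inch '[{"rx":0,"ry":0,"rz":0,"dx":3,"dy":-3,"dz":-2,"fingers":1},{"rx":0,"ry":0,"rz":0,"dx":3,"dy":-3,"dz":0,"fingers":1},{"rx":0,"ry":0,"rz":0,"dx":0,"dy":-1,"dz":0,"fingers":1},{"rx":0,"ry":0,"rz":0,"dx":0,"dy":0,"dz":0,"fingers":1},{"rx":0,"ry":0,"rz":0,"dx":0,"dy":0,"dz":0,"fingers":1},{"rx":0,"ry":0,"rz":0,"dx":0,"dy":0,"dz":0,"fingers":1},{"rx":0,"ry":0,"rz":0,"dx":0,"dy":0,"dz":0,"fingers":1},{"rx":0,"ry":0,"rz":0,"dx":0,"dy":0,"dz":0,"fingers":1}]'
python3 goal.py -0.7 117.3 143 end
```

```text
time: 20.43
eef_pos: [0.6299, 0.2129, 0.1556]
eef_rot: [0.725, 0.689, 0.004, 0.003]
wrist_force: [-0.3, 0.1, 0.2]
grip_width: 0.0004
t 20.43 now lat,lon,z [ -2.5 120.7] 155.6 F [-0.3  0.1  0.2] w 0.0
shift mm (tool now) [-3.4  1.7 12.6] (tool goal axes) [-3.4  1.8 12.6] rot deg [ 0.49 -0.09 -0.28]
```

```bash
python3 -m inch '[{"rx":0,"ry":0,"rz":0,"dx":-2,"dy":1,"dz":3,"fingers":1},{"rx":0,"ry":0,"rz":0,"dx":-1,"dy":0,"dz":3,"fingers":1},{"rx":0,"ry":0,"rz":0,"dx":0,"dy":0,"dz":3,"fingers":1},{"rx":0,"ry":0,"rz":0,"dx":0,"dy":0,"dz":3,"fingers":1},{"rx":0,"ry":0,"rz":0,"dx":0,"dy":0,"dz":3,"fingers":1},{"rx":0,"ry":0,"rz":0,"dx":0,"dy":0,"dz":3,"fingers":1},{"rx":0,"ry":0,"rz":0,"dx":0,"dy":0,"dz":3,"fingers":1},{"rx":0,"ry":0,"rz":0,"dx":0,"dy":0,"dz":3,"fingers":1}]'
python3 goal.py -0.7 117.3 143 end
```

```text
time: 21.1
eef_pos: [0.6316, 0.2096, 0.1421]
eef_rot: [0.725, 0.689, 0.007, 0.0]
wrist_force: [-6.4, -0.3, 18.2]
grip_width: 0.0003
t 21.1 now lat,lon,z [ -0.7 117.4] 142.1 F [-6.4 -0.3 18.2] w 0.0
shift mm (tool now) [-0.1 -0.  -0.9] (tool goal axes) [-0.1 -0.  -0.9] rot deg [ 0.56 -0.52 -0.27]
```

The button bottomed out: 148 → 142 mm at 18 N. Coming straight up, then a last check.

```bash
python3 -m inch '[{"rx":0,"ry":0,"rz":0,"dx":0,"dy":0,"dz":-10,"fingers":1},{"rx":0,"ry":0,"rz":0,"dx":0,"dy":0,"dz":-25,"fingers":1},{"rx":0,"ry":0,"rz":0,"dx":0,"dy":0,"dz":-35,"fingers":1},{"rx":0,"ry":0,"rz":0,"dx":0,"dy":0,"dz":-35,"fingers":1},{"rx":0,"ry":0,"rz":0,"dx":0,"dy":0,"dz":-35,"fingers":1},{"rx":0,"ry":0,"rz":0,"dx":-25,"dy":0,"dz":-20,"fingers":1},{"rx":0,"ry":0,"rz":0,"dx":-35,"dy":0,"dz":0,"fingers":1},{"rx":0,"ry":0,"rz":0,"dx":-35,"dy":0,"dz":0,"fingers":1}]'
python3 -m inch '[{"rx":0,"ry":0,"rz":0,"dx":-35,"dy":0,"dz":0,"fingers":1},{"rx":0,"ry":0,"rz":0,"dx":-35,"dy":0,"dz":0,"fingers":1},{"rx":0,"ry":0,"rz":0,"dx":-20,"dy":0,"dz":0,"fingers":1},{"rx":0,"ry":0,"rz":0,"dx":0,"dy":0,"dz":0,"fingers":1},{"rx":0,"ry":0,"rz":0,"dx":0,"dy":0,"dz":0,"fingers":1},{"rx":0,"ry":0,"rz":0,"dx":0,"dy":0,"dz":0,"fingers":1},{"rx":0,"ry":0,"rz":0,"dx":0,"dy":0,"dz":0,"fingers":1},{"rx":0,"ry":0,"rz":0,"dx":0,"dy":0,"dz":0,"fingers":1}]'
python3 goal.py 0 0 300 end;python3 dot.py w14
```

```text
time: 21.77
eef_pos: [0.6255, 0.1207, 0.3063]
eef_rot: [0.719, 0.695, 0.007, -0.0]
wrist_force: [-0.0, -0.5, -0.4]
grip_width: 0.0007
time: 22.43
eef_pos: [0.6218, 0.0204, 0.3063]
eef_rot: [0.722, 0.692, 0.007, 0.002]
wrist_force: [-0.5, 0.0, -0.4]
grip_width: 0.0009
t 22.43 now lat,lon,z [ -1.9 -72. ] 306.3 F [-0.5  0.  -0.4] w 0.001
shift mm (tool now) [72.   2.   6.9] (tool goal axes) [72.   1.9  6.3] rot deg [ 0.69 -0.47  0.16]
dot px [136.3 147. ] 77 lane [-148.   -49.2]
stitch line lane [[-42.2, 88.5], [-89.7, -105.6]]
stitch line lane [[38.8, 89.0], [46.0, -105.7]]
ctr at lons [[-1.7, 88.7], [-21.8, -105.6]] yaw dev deg 5.9
F [ 0.4  0.9 -0.5] t 22.48
```

View pics/w14.png

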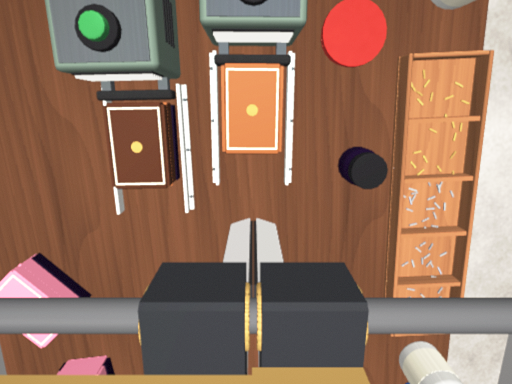

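```bash
python3 - <<'E'
from goal import *
for n in("top","scene"):
    c=cam(n);im=c["color"]
    for nm,l0 in(("free",(-39,165)),("busy",(-149.3-39,165-42))):
        x,y=proj(c,np.r_[lane(*l0),.13])[0].round().astype(int);w=im[y-6:y+7,x-6:x+7].reshape(-1,3).astype(int);k=np.argmax(w[:,1]-w[:,2]);print(n,nm,(x,y),"greenest BGR",w[k])
c=cam("wrist");h=cv2.cvtColor(c["color"],cv2.COLOR_BGR2HSV);d=cv2.inRange(h[60:160,215:290],(20,120,150),(32,255,255));m=cv2.moments(d,True)
print("box dot lane",inlane(ray(c,(215+m["m10"]/m["m00"],60+m["m01"]/m["m00"]),.06)[0,:2]).round(1))
E
```

```text
top free (np.int64(146), np.int64(181)) greenest BGR [60 92 64]
top busy (np.int64(154), np.int64(228)) greenest BGR [125 129  88]
scene free (np.int64(345), np.int64(159)) greenest BGR [109 160  95]
scene busy (np.int64(310), np.int64(140)) greenest BGR [102 251  86]
box dot lane [-1.  -3.1]
```

```bash
python3 - <<'E'
from h import *
s=cam("scene")["color"];cv2.imwrite("pics/end.png",cv2.resize(s[110:240,240:400],None,fx=4.5,fy=4.5,interpolation=cv2.INTER_CUBIC))
E
```

```text
(no output)
```

View pics/end.png

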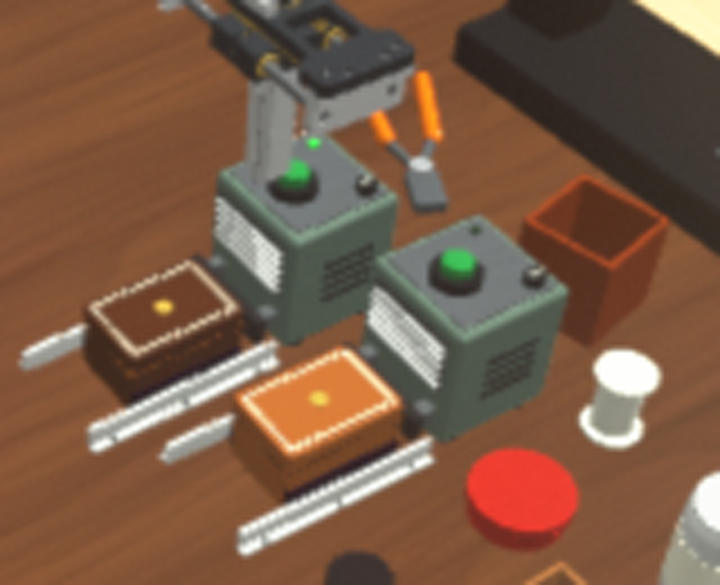

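The free lamp still looks dark. The task doesn't say it lights on a press, and the press itself was clear: 5.9 mm of travel to a hard stop at 18 N, against 5 N needed. A second press could undo the first, so I'll hand in.

```bash
python3 -c "
from cell import job;print(job.job_done())"
```

```text
the job is handed in; nothing more can be done
None
```

The tan box is home in the free lane, that lane's start button has been pressed, and the job was handed in about 23 s into the 58 s allowed. One check is unresolved: the free station's lamp still looked dark afterwards.

- **Pushing:** I pushed the box sideways on its dry near panel with both fingertips at about 33–45 mm, above the wet strip. I then pushed it down the lane on its dry rear end.
- **Home:** At the bumper the push force rose from about 4 N to 8–11 N and the box stopped moving. After the press it was still about 1 mm off the lane centre, and turned about 0.1° when last measured at the bumper. That leaves roughly 7 mm to each rail. Its position agrees with the measured button position, though it is about 3 mm short of my first estimate from the lane mouth.
- **Button:** I pressed it from above to 142.1 mm, which is 5.9 mm of travel, at 18 N. I then came away, and the force readings returned to about zero.
- **Lamp:** Nothing in the task says the lamp must light, and a second press could have undone the first, so I did not repeat it.
- **Everything else:** In the last pictures the busy station and its dark box looked untouched, as did the loose items in view. I did not measure the loose items' positions again.

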